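Lock the slab roller's height and take out the setting stick

TASK

The slab roller has been set to the thickness of the wooden setting stick that lies under its roller; its right-hand end is locked already. On the left-hand end, tighten the small lock knob in the middle of the handwheel clockwise until it is firmly finger-tight, without turning the handwheel around it or leaning on it. Then draw the stick out from under the roller, lay it flat in the wooden tray, and leave everything else where it stands.

Things in the scene. Friction and masses are not known exactly. Their poses are not given: they have to be found in the camera images.
- slab_roller: Grey slab roller, fixed. Origin on the table under the middle of the roller; x across the roller, away from the robot; y along it to the left-hand end. Plywood bed 310 x 320 mm (x by y), top 50 mm up. Grey cheeks at y = +178 and -178 mm, 100 mm (x) by 26 mm, 172 mm high; on each a handwheel with a lock knob, top about 230 mm up. Crank outside the right-hand cheek, to y = -350 mm, 190 mm high
- gap_wheel: Left-hand handwheel, the outer one of the concentric pair: flat black disc 96 mm in diameter with small grip lobes, scale ticks and a white index line. Origin: centre of its underside, on the vertical axis; x towards the index line. Its flat upper face is 12 mm above the origin. Stiff: it takes 0.30 N m to turn it; a knob turned too hard drags it round
- wheel_mark (a point): Outer end of the white index line on the left-hand handwheel, on its upper face, 44 mm from the axis: shows whether the handwheel has turned
- lock_knob: Left-hand lock knob, the inner one of the pair, aluminium: round skirt 29 mm in diameter, on it an upright bar grip 30 mm long (its x), 12 mm thick (y), 23 mm high, from 6.5 to 29.5 mm above the origin. Origin on the vertical axis at the knob's foot, on the handwheel's face (the bar begins 7 mm above that face). Turns on a fixed stud, clockwise from above to tighten, and stays at its height
- lock_grip (a point): Middle of the lock knob's bar grip, on the axis, 18 mm above the knob's origin; same axes. The knob turns freely (0.06 N m) until it takes up its washer, 0.3 to 3.2 rad from the start: differs every time, cannot be seen. Then the torque rises by 0.5 N m per rad: finger-tight at 0.18 to 0.28 N m; at about 0.36 N m the handwheel is dragged. Let go, it springs back by 0.1 to 0.4 rad but stays tight
- gauge_stick: Setting stick: plain wooden stick 150 mm long (its x), 30 mm wide (y), 12 mm thick (z), 45 g, lying on the bed with one end under the roller and the other towards the robot. Origin: centre of its underside
- stick_tray: Dark wooden tray for sticks, fixed, 210 x 150 mm outside (x by y), 28 mm high, walls 6 mm, floor 6 mm thick. Origin: centre of its underside. The strip on its +y side is taken by the thin stick
- thin_stick: Other stick, 150 x 30 x 6 mm, lying in the tray along its +y wall. Origin: centre of its underside
- mug: Unglazed brown mug, 80 mm wide, 85 mm high, standing on the round plywood bat. Origin: centre of its underside
- beaker: White plastic beaker, 76 mm wide, 100 mm high. Origin: centre of its underside
- roller_mid (a point): Underside of the steel roller at its middle, 14.5 mm above the bed. The roller is 60 mm in diameter and 328 mm long, along the machine's y, and does not turn. The right-hand handwheel and knob (y = -178 mm) are locked and do not move either
- lock_washer: Springy fibre washer, 27 mm in diameter, under the lock knob on the left-hand handwheel, hidden by the knob. The knob takes it up when it is tightened, and it passes the knob's torque on to the handwheel. Origin on the axis at the knob's foot; its angle does not show where it is taken up
Mind the look-alikes: they are no part of the job. Leave any pink or red look-alike of the gauge_stick alone.

How it is judged (in metres and radians):
On the way, in this order (a step that is already met when the one before it is completed fails the run):
1. the lock knob is tightened on its washer (bearing on it with over 8 N, a torque of about 0.09 N m above the free one) while the stick still lies under the roller (contact force between lock_knob and lock_washer above 8 N and distance of gauge_stick from where it was at the start of the episode below 0.02 m), for 0.3 s.
2. the stick is out from under the roller (its centre more than 100 mm to the robot's side of the roller, or outside the machine) ((x of gauge_stick in the frame of slab_roller below -0.1 m or horizontal distance between gauge_stick and slab_roller above 0.2 m)), for 0.1 s.
At the end, for the whole second after the job is handed in: The left-hand lock knob, let go, still bears on its washer (over 2 N), the handwheel's index mark is within 3.5 mm (4.5 degrees) of where it was, and the setting stick lies flat (within 7 degrees) and at rest inside the tray, on its floor or on the thin stick (contact force between lock_knob and lock_washer above 2 N and distance of wheel_mark from where it was at the start of the episode below 0.0035 m and x of gauge_stick in the frame of stick_tray between -0.035 and 0.035 m and y of gauge_stick in the frame of stick_tray between -0.06 and 0.06 m and z of gauge_stick in the frame of stick_tray below 0.02 m and angle between gauge_stick's own x axis and vertical above 1.45 rad and linear speed of gauge_stick below 0.02 m/s); the robot touches nothing.
It fails at once if the handwheel is turned by more than 4.5 degrees (its mark moves over 3.5 mm) (distance of wheel_mark from where it was at the start of the episode above 0.0035 m).
It fails at once if the fingers press on the handwheel with over 12 N (contact force between the fingers and gap_wheel above 12 N).
It fails at once if the mug or the beaker is moved by more than 40 mm (distance of any of mug, beaker from where it was at the start of the episode above 0.04 m).
It also fails if it takes over 72 s, if anything falls off the work surface, if the arm or the gripper's body presses on something with over 40 N, if the wrist force passes 120 N, or if a joint passes its speed limit or range.

ROBOT

A 6-joint arm with a two-finger parallel gripper is mounted at the origin on the work surface. World frame = base frame: x ahead of the robot, y to its left, z up, the work surface at z = 0. Lengths are in mm, angles in rad, forces in N, time in s.
With the tool pointing down it reaches from about 300 to 775 mm from the base axis. Payload 14.6 kg.
Tool frame: the origin (TCP) lies between the finger pads; the fingertips stand 8 mm ahead of it and the grasp point (between the pads) lies 11 mm behind it; x points along the fingers, y is the direction in which the jaws open and shut, and the axes are right-handed (so a half turn about x gives the same grasp; the last joint's range is limited). The gripper opens to 94 mm and grips with 3 to 60 N. Pads are 16 mm wide; open, the fingers measure 119 mm over their backs; the gripper's body (75 mm by 177 mm) begins 78 mm behind the grasp point.
Start: joints at [-1.18, 0.3, 1.521, -0, 1.321, -0.067], TCP at [243.078, -493.358, 213.446] pointing down, gripper open.
Joint ranges: [-3.03, 3.03], [-0.79, 2.21], [0.23, 2.52], [-1.04, 4.18], [0, 3.07], [-2.55, 2.55]. Speed limits (rad/s): [2.22, 2.22, 2.57, 3.14, 3.14, 3.14].

INTERFACE

Orientations are given as [roll, pitch, yaw] about the fixed x, y, z axes, in that order (R = Rz(yaw) Ry(pitch) Rx(roll)).
In Python, from cell import telemetry, camera, calibration, order gives the robot as it stands.
- The arm moves only by the shell command python3 -m handwheel 'ROWS' [FORCE]. ROWS is JSON, a list of rows, each a list of 7 numbers: the turn, a rotation vector about the tool's x, y, z as a fraction of full scale, then the shift along the tool's x, y, z as a fraction of full scale, then the opening, from 0 (shut) to 1 (fully open). A call has 1 to 12 rows; each row is the pose to reach, as a shift and turn from the pose measured when the call began, along the tool's axes at that moment, turning the shorter way round; what a row does not reach only later rows make up. Full scale, the value 1, is 300 mm for a shift and pi rad for a turn. A row lasts 1/8 s, in which the tool goes at most 62.5 mm and 10.7 degrees, less where a joint would pass 70% of its speed; a pose out of reach is approached as far as the arm can. A call with a number of a shift or a turn outside -1 to 1 is refused whole. A call with a gripper value outside its range is refused whole. The fingers move at their own pace and stop on an object; FORCE is the grip in N (left out, the last holds). Time passes only in rows, so rows that repeat a pose let the fingers close. It gives the time, the measured TCP pose, the force and the opening at its end, in the units of the state.
- telemetry.read_state(): the state, without advancing time (a new reading comes with each control period).
- camera(name): name is "side" or "top" or "wrist"; returns the picture (384x512x3 uint8, red, green, blue); there is no depth.
- calibration(name): a dict with "fov_y" (degrees; the focal length in pixels is half the picture's height over the tangent of half this angle, whatever the lens; pixels are square), "cx", "cy" (the principal point, pixels), "position" and "attitude" of the camera in the world. Camera axes: x right, y down, z forward; pixel columns grow to the right and rows downward; lengths in mm; the calibration is good to about 2 mm. A picture is of the moment at which its call begins: read the wrist's pose just before it. calibration takes no time and is no camera call; for the wrist camera it gives the pose at the moment of the call.
- order.sign_off(): hands the job in, once; it reports no verdict.
The state is a dict: "clock": time; "joints": joint angles; "qd": joint speeds; "effort": joint torques, N m; "eef_pos": TCP position; "eef_rot": TCP orientation; "wrist_force": force on the tool from outside, world axes, zero at the start; "moment": the same for the moment, N m; "finger_gap": finger opening in mm.
Only numpy, scipy, OpenCV 4.12 (cv2) and the standard library are available. Lean on these libraries where they do the work, as an engineer would, in place of code of your own. Each camera call takes 0.05 s, during which the arm holds its last target.

## Working session

There is one attempt and no reset: what is moved stays moved. The work goes in short steps, Python scripts to look and compute and a shell command to move; the robot and the scene stay as the last step left them, time stands still between calls to the robot, and variables do not carry over. Pictures are saved under pics/ and viewed, and the job is handed in when it is done.

```bash
ls; mkdir -p pics
python3 - <<'E'
from cell import telemetry, camera, calibration, order
import cv2
print(telemetry.read_state())
for n in ["side","top","wrist"]:
    print(n,calibration(n))
    cv2.imwrite(f"pics/{n}0.png",camera(n)[:,:,::-1])
E
```

```text
pics
{'clock': 0.0, 'joints': array([-1.17959070e+00,  3.00477285e-01,  1.52161244e+00,  2.12555250e-05,
        1.32068821e+00, -6.66273941e-02]), 'qd': array([ 0.00037436, -0.00081351, -0.00045782, -0.00024858,  0.00078423,
        0.00056164]), 'effort': array([ 2.43928662e-03, -5.31801689e+01, -3.52733517e+01,  7.08929077e-02,
        2.44234217e-02, -7.37273103e-05]), 'eef_pos': array([ 242.99097016, -493.11829814,  212.8696667 ]), 'eef_rot': array([-1.65479167,  1.56961087,  1.94462872]), 'wrist_force': array([ 0.99427029, -0.27633462,  0.32840597]), 'moment': array([ 0.06286181, -0.0051458 ,  0.00187413]), 'finger_gap': 94.11998308103857}
side {'fov_y': 50.24808812897173, 'cx': 248.54440226971545, 'cy': 191.31710194558025, 'position': array([ 24.49214154, 921.54870645, 722.38905171]), 'attitude': array([-2.06580992,  0.00945984, -2.64463427])}
top {'fov_y': 42.51441537438473, 'cx': 260.42671599788025, 'cy': 187.46735877516548, 'position': array([ 296.96471216,   13.07823747, 1606.70737651]), 'attitude': array([-2.98555427, -0.00702882, -1.54584903])}
wrist {'fov_y': 62.57607092581699, 'cx': 259.54892143920625, 'cy': 189.52165550074312, 'position': array([ 305.0612065 , -462.33899643,  384.94984484]), 'attitude': array([ 2.89865680e+00,  1.07992735e-03, -1.11302692e+00])}
```

View pics/side0.png

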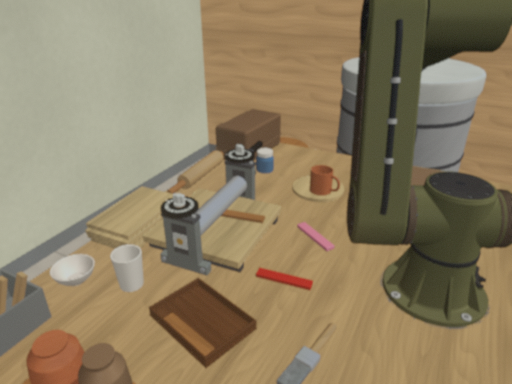

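View pics/top0.png

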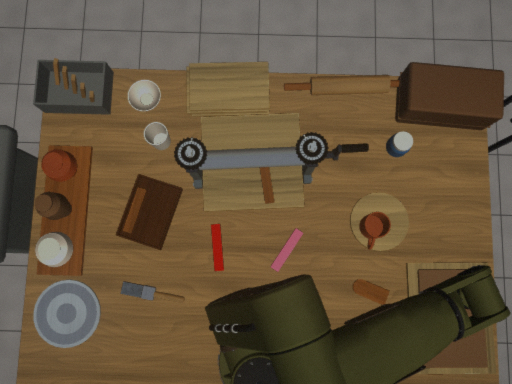

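View pics/wrist0.png

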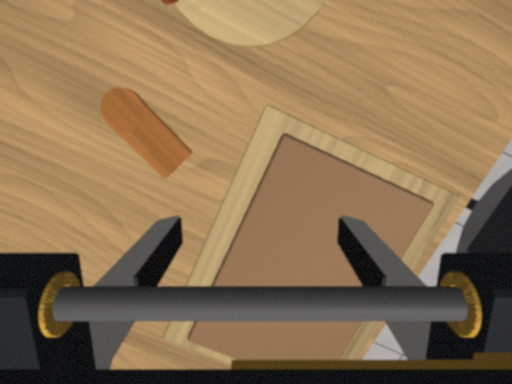

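```bash
cat > h.py <<'E'
from cell import telemetry, camera, calibration, order
import cv2, numpy as np
from scipy.spatial.transform import Rotation as R
def rot(a): return R.from_euler('xyz',a).as_matrix()
def ray(c,p):
    f=192/np.tan(np.radians(c['fov_y']/2))
    return rot(c['attitude'])@np.array([(p[0]-c['cx'])/f,(p[1]-c['cy'])/f,1])
def plane(c,p,z):
    d=ray(c,p); o=c['position']; return o+d*(z-o[2])/d[2]
def proj(c,P):
    f=192/np.tan(np.radians(c['fov_y']/2))
    q=rot(c['attitude']).T@(np.array(P)-c['position']); return np.array([c['cx']+f*q[0]/q[2],c['cy']+f*q[1]/q[2]])
def tri(c1,p1,c2,p2):
    A=np.zeros((3,3));b=np.zeros(3)
    for c,p in((c1,p1),(c2,p2)):
        d=ray(c,p);d/=np.linalg.norm(d);M=np.eye(3)-np.outer(d,d);A+=M;b+=M@c['position']
    return np.linalg.solve(A,b)
E
python3 - <<'E'
from h import *
t=cv2.imread('pics/top0.png');s=cv2.imread('pics/side0.png')
a=cv2.resize(t[120:260,110:340],None,fx=3.4,fy=3.4,interpolation=cv2.INTER_CUBIC);cv2.imwrite('pics/topz.png',a)
a=cv2.resize(s[130:280,140:300],None,fx=4,fy=4,interpolation=cv2.INTER_CUBIC);cv2.imwrite('pics/sidez.png',a)
st=telemetry.read_state();print(rot(st['eef_rot']).round(2))
c=calibration('top');print('wheels',plane(c,(190,153),215),plane(c,(312,148),215))
print('stick',plane(c,(264,168),62),plane(c,(269,202),62))
print('tray',[plane(c,p,28).round() for p in((137,177),(181,188),(159,247),(118,233))])
E
```

```text
[[-0.    0.44 -0.9 ]
 [ 0.   -0.9  -0.44]
 [-1.   -0.   -0.  ]]
wheels [611.36730592 214.26969251 215.        ] [ 635.52495667 -137.51726297  215.        ]
stick [603.2844298   -1.53607463  62.        ] [494.49160595 -19.90478888  62.        ]
tray [array([569., 409.,  28.]), array([537., 265.,  28.]), array([346., 325.,  28.]), array([387., 458.,  28.])]
```

View pics/topz.png

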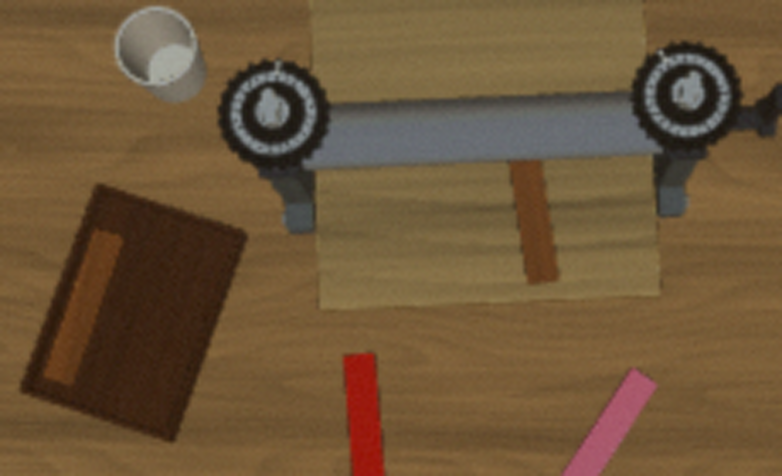

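View pics/sidez.png

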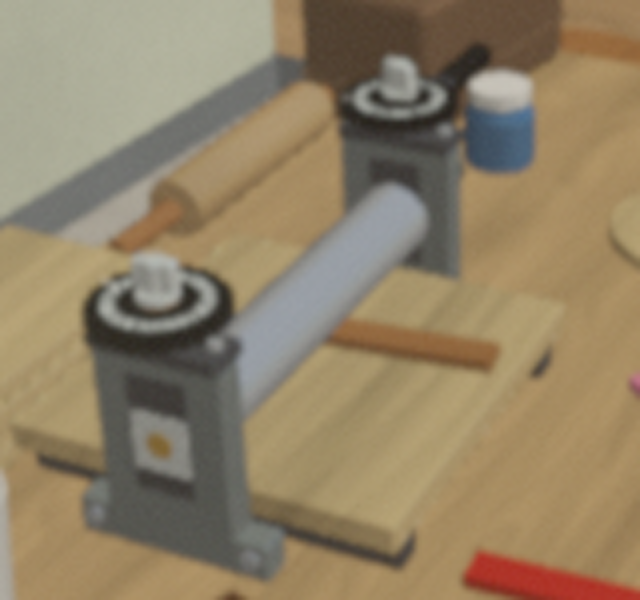

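```bash
python3 -m handwheel '[[0,0,0,-0.2,0,0,1],[0,0,0,-0.4,0,0,1],[0,0,0,-0.5,-0.1,-0.13,1],[0,0,0,-0.5,-0.2,-0.26,1],[0,0,0,-0.5,-0.32,-0.42,1],[0,0,0,-0.5,-0.44,-0.58,1],[0,0,0,-0.5,-0.54,-0.7,1],[0,0,0,-0.5,-0.64,-0.84,1],[0,0,0,-0.5,-0.74,-0.98,1],[0,0,0,-0.5,-0.74,-0.98,1]]'
python3 - <<'E'
from h import *
s=telemetry.read_state();print(s['joints'],s['eef_pos']);M=rot(s['eef_rot']);print(M.round(3))
c=calibration('wrist');print(proj(c,s['eef_pos']),(M.T@(np.array([611,214,350])-s['eef_pos'])/300).round(3))
print(M.T@(c['position']-s['eef_pos']))
E
```

```text
clock: 1.4
eef_pos: [409.5, -161.9, 363.1]
eef_rot: [-1.639, 1.57, 1.965]
wrist_force: [-0.5, -0.5, -0.1]
finger_gap: 93.9
[-4.60172784e-01 -2.32445618e-02  1.54634844e+00  7.88176075e-04
  1.61939293e+00  6.48617367e-01] [ 409.53969158 -161.91399362  363.13138206]
[[-0.     0.446 -0.895]
 [ 0.001 -0.895 -0.446]
 [-1.    -0.001 -0.   ]]
[260.24068515 234.07165255] [ 0.045 -0.822 -1.16 ]
[-172.01011397   -0.392165    -69.30947429]
```

```bash
python3 -m handwheel '[[-0.05,0,0,0.0,-0.1,-0.13,1],[-0.1,0,0,0,-0.2,-0.26,1],[-0.15,0,0,0,-0.3,-0.4,1],[-0.2,0,0,0,-0.4,-0.54,1],[-0.25,0,0,0,-0.5,-0.67,1],[-0.3,0,0,0,-0.6,-0.8,1],[-0.35,0,0,0,-0.7,-0.92,1],[-0.4,0,0,0,-0.8,-1,1],[-0.4,0,0,0,-0.8,-1,1],[-0.4,0,0,0,-0.8,-1,1]]'
python3 - <<'E'
from h import *
s=telemetry.read_state();print(s['joints'],s['eef_pos']);M=rot(s['eef_rot']);print(M.round(3))
cv2.imwrite("pics/w1.png",camera("wrist")[:,:,::-1])
c=calibration('wrist');print(proj(c,[611,214,220]))
E
```

```text
clock: 2.65
eef_pos: [571.3, 185.4, 363.3]
eef_rot: [-2.496, 1.57, 2.362]
wrist_force: [0.2, -1.0, -1.1]
finger_gap: 93.7
[2.52517657e-01 3.62287804e-01 1.09944988e+00 9.08157280e-04
 1.68039476e+00 1.07119650e-01] [571.27835866 185.4479393  363.2797036 ]
[[-0.001  0.989  0.145]
 [ 0.001  0.145 -0.989]
 [-1.    -0.001 -0.001]]
[303.17739646 159.66309529]
```

View pics/w1.png

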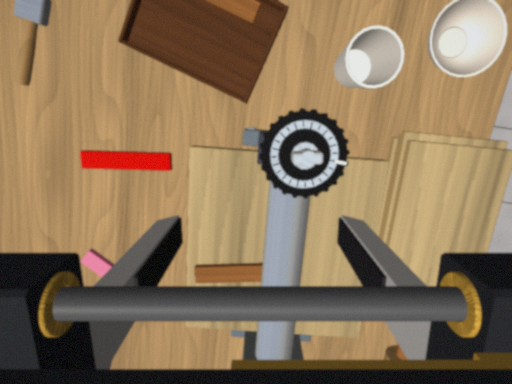

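Run:
```python
from h import *
w=cv2.imread('pics/w1.png')
cv2.imwrite('pics/w1z.png',cv2.resize(w[100:210,245:365],None,fx=5,fy=5,interpolation=cv2.INTER_CUBIC))
```

```text
(no output)
```

View pics/w1z.png

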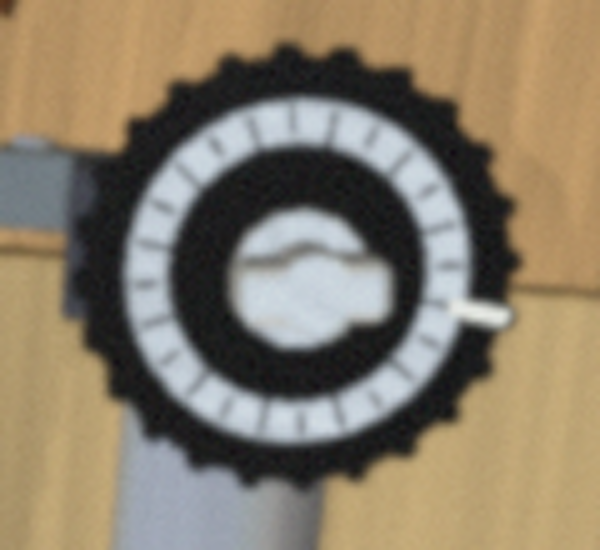

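Run:
```python
from h import *
w=calibration('wrist');s=calibration('side');t=calibration('top')
def zw(x,y): return (245+(x+.5)/5-.5,100+(y+.5)/5-.5)
def zs(x,y): return (140+(x+.5)/4-.5,130+(y+.5)/4-.5)
print('ring ws',tri(w,zw(297,270),s,zs(157,300)))
print('ring plane',plane(w,zw(297,270),200.5), plane(t,(110+274/3.4,120+115/3.4),200.5))
print('bartop ws',tri(w,zw(312,293),s,zs(157,262)))
print('bar plane',plane(w,zw(312,293),230))
print('edge ends',plane(w,zw(240,262),230),plane(w,zw(390,262),230))
print('mark',plane(w,zw(510,318),200.5))
```

```text
ring ws [613.6188422  217.77840768 200.04672307]
ring plane [613.81339946 218.03089745 200.5       ] [612.23558405 214.53927429 200.5       ]
bartop ws [612.53567976 216.27780573 227.13973691]
bar plane [612.83521524 217.22076297 230.        ]
edge ends [597.95566372 221.14345535 230.        ] [626.6884907  225.34412523 230.        ]
mark [660.76814752 214.48995831 200.5       ]
```

```bash
python3 -m handwheel '[[-0.05,0,0,0,0.05,-0.02,1],[-0.1,0,0,0,0.1,-0.05,1],[-0.15,0,0,0,0.155,-0.085,1],[-0.2,0,0,0,0.155,-0.085,1],[-0.25,0,0,0,0.155,-0.085,1],[-0.3,0,0,0.05,0.155,-0.085,1],[-0.35,0,0,0.1,0.155,-0.085,1],[-0.4,0,0,0.2,0.155,-0.085,1],[-0.45,0,0,0.27,0.155,-0.085,0.6],[-0.5,0,0,0.27,0.155,-0.085,0.6],[-0.5,0,0,0.27,0.155,-0.085,0.6]]'
python3 - <<'E'
from h import *
s=telemetry.read_state();print(s['joints'],s['eef_pos']);M=rot(s['eef_rot']);print(M.round(3))
w=camera("wrist")[:,:,::-1];cv2.imwrite("pics/w2.png",w)
cv2.imwrite("pics/s2.png",camera("side")[:,:,::-1])
c=calibration('wrist');p=proj(c,[613.5,218,220]);print(p, proj(c,s['eef_pos']))
x,y=p.astype(int)
cv2.imwrite('pics/w2z.png',cv2.resize(w[max(y-60,0):y+60,x-60:x+60],None,fx=5,fy=5,interpolation=cv2.INTER_CUBIC))
E
```

```text
clock: 4.08
eef_pos: [613.7, 216.0, 283.0]
eef_rot: [1.304, 1.57, 1.446]
wrist_force: [0.1, -0.1, 0.7]
finger_gap: 67.3
[ 2.81828628e-01  4.98225001e-01  1.08895809e+00  8.69169631e-04
  1.55403564e+00 -1.43098979e+00] [613.70986853 216.03145815 282.96878328]
[[ 0.    -0.142  0.99 ]
 [ 0.001  0.99   0.142]
 [-1.     0.001  0.   ]]
[261.01137373 203.92279278] [258.21868436 234.70603773]
```

View pics/w2.png

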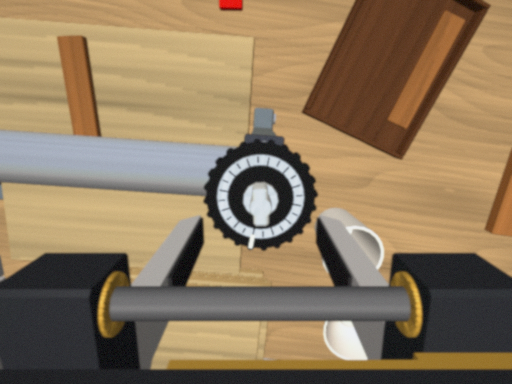

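View pics/w2z.png

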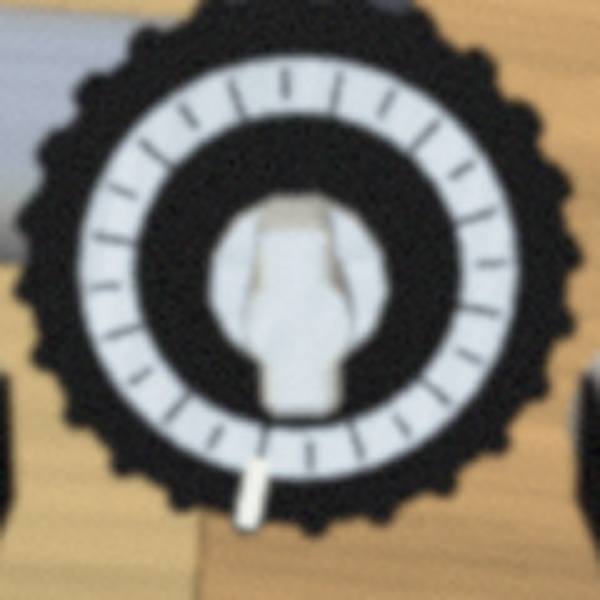

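Run:
```python
from h import *
w=calibration('wrist')
def zw(x,y): return (201+(x+.5)/5-.5,143+(y+.5)/5-.5)
s=telemetry.read_state();M=rot(s['eef_rot'])
a=plane(w,zw(299,268),200.5);b=plane(w,zw(302,321),230)
e=plane(w,zw(297.5,230),230),plane(w,zw(303.5,413),230)
m=plane(w,zw(248,527),200.5)
print(a,b,e,'mark',m,np.linalg.norm(m-a)); print(s['eef_pos'])
d=e[1]-e[0];print('bar yaw',np.degrees(np.arctan2(d[1],d[0])),np.linalg.norm(d),'tool z yaw',np.degrees(np.arctan2(M[1,2],M[0,2])))
for P in(a,b):print((M.T@(P-s['eef_pos'])).round(1))
```

```text
[612.6500772  217.47394599 200.5       ] [612.77162612 217.8313966  230.        ] (array([599.05153798, 215.2149049 , 230.        ]), array([627.11798531, 220.09880265, 230.        ])) mark [660.13921688 215.23133347 200.5       ] 47.54206242179684
[613.72438321 216.50552424 283.17263459]
bar yaw 9.871308453158573 28.48820673172587 tool z yaw 8.024963936865296
[82.7  1.  -1. ]
[53.2  1.4 -0.8]
```

View pics/s2.png

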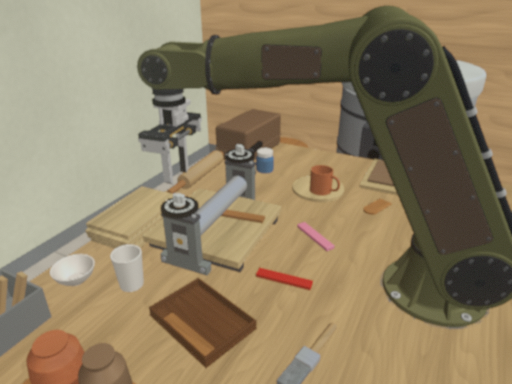

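```bash
python3 -m handwheel '[[-0.01,0,0,0.1,0.004,-0.003,0.5],[-0.01,0,0,0.16,0.004,-0.003,0.4],[-0.01,0,0,0.206,0.004,-0.003,0.35],[-0.01,0,0,0.206,0.004,-0.003,0.35],[-0.01,0,0,0.206,0.004,-0.003,0.35]]' 15
cat > m.py <<'E'
from h import *
import sys
s=telemetry.read_state();M=rot(s['eef_rot'])
print('t',s['clock'],'pos',s['eef_pos'].round(1),'yawY',np.degrees(np.arctan2(M[1,1],M[0,1])).round(2),'F',s['wrist_force'].round(1),'Mo',s['moment'].round(3),'gap',round(s['finger_gap'],1),'j6',s['joints'][5].round(3))
if len(sys.argv)>1 and abs(s['moment'][2])>float(sys.argv[1]): sys.exit(1)
E
python3 m.py
python3 - <<'E'
from h import *
w=camera("wrist")[:,:,::-1];cv2.imwrite("pics/w3.png",w)
E
```

```text
clock: 4.8
eef_pos: [613.0, 217.7, 222.3]
eef_rot: [0.543, 1.569, 0.714]
wrist_force: [-0.8, 0.5, 0.3]
finger_gap: 33.3
t 4.8 pos [613.  217.7 222.3] yawY 99.8 F [-0.8  0.5  0.3] Mo [ 0.056 -0.158 -0.019] gap 33.3 j6 -1.457
```

View pics/w3.png

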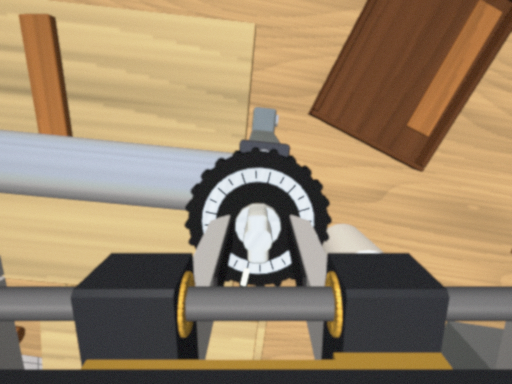

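```bash
python3 -m handwheel '[[0,0,0,0,0,0,0.2],[0,0,0,0,0,0,0.1],[0,0,0,0,0,0,0.05],[0,0,0,0,0,0,0.05],[0,0,0,0,0,0,0.05]]' 15; python3 m.py
```

```text
clock: 5.48
eef_pos: [613.3, 216.7, 222.7]
eef_rot: [-0.197, 1.568, -0.027]
wrist_force: [0.5, -6.9, 2.3]
finger_gap: 11.6
t 5.475 pos [613.3 216.7 222.7] yawY 99.76 F [ 0.5 -6.9  2.3] Mo [-1.101 -0.194  0.049] gap 11.6 j6 -1.457
```

```bash
python3 -m handwheel '[[0.03,0,0,0,0,0,0.05],[0.05,0,0,0,0,0,0.05],[0.05,0,0,0,0,0,0.05]]'>/dev/null; python3 m.py; python3 -m handwheel '[[0.05,0,0,0,0,0,0.05],[0.05,0,0,0,0,0,0.05]]' >/dev/null; python3 m.py
```

```text
t 5.85 pos [613.3 216.7 222.8] yawY 90.78 F [ 0.  -0.2 -1.2] Mo [ 0.272 -0.103 -0.022] gap 12.0 j6 -1.301
t 6.1 pos [613.3 216.9 222.8] yawY 81.9 F [ 0.   1.7 -1.4] Mo [ 0.445 -0.249 -0.024] gap 11.8 j6 -1.146
```

```bash
sed -i "s/'gap'/'e6',s['effort'][5].round(4),'gap'/" m.py; python3 m.py; for i in 1; do python3 -m handwheel '[[0.05,0,0,0,0,0,0.05]]' >/dev/null; python3 m.py;  python3 -m handwheel '[[0.05,0,0,0,0,0,0.05]]' >/dev/null; python3 m.py;python3 -m handwheel '[[0,0,0,0,0,0,0.05]]' >/dev/null; python3 m.py; done
python3 - <<'E'
from h import *
w=camera("wrist")[:,:,::-1];cv2.imwrite("pics/w4.png",cv2.resize(w[130:320,160:360],None,fx=3,fy=3))
E
```

```text
t 6.1 pos [613.3 216.9 222.8] yawY 81.9 F [ 0.   1.7 -1.4] Mo [ 0.445 -0.249 -0.024] e6 1.6114 gap 11.8 j6 -1.146
t 6.225 pos [613.3 217.1 222.8] yawY 73.04 F [ 1.4  1.3 -1.4] Mo [ 0.481 -0.348  0.1  ] e6 -3.7938 gap 11.8 j6 -0.991
t 6.35 pos [613.4 217.2 222.8] yawY 64.06 F [ 1.7  1.1 -1.7] Mo [ 0.462 -0.406  0.11 ] e6 -2.5252 gap 11.8 j6 -0.834
t 6.475 pos [613.4 217.3 222.8] yawY 64.32 F [ 0.9  0.6 -0.3] Mo [ 0.184 -0.213 -0.04 ] e6 1.6377 gap 12.0 j6 -0.838
```

View pics/w4.png

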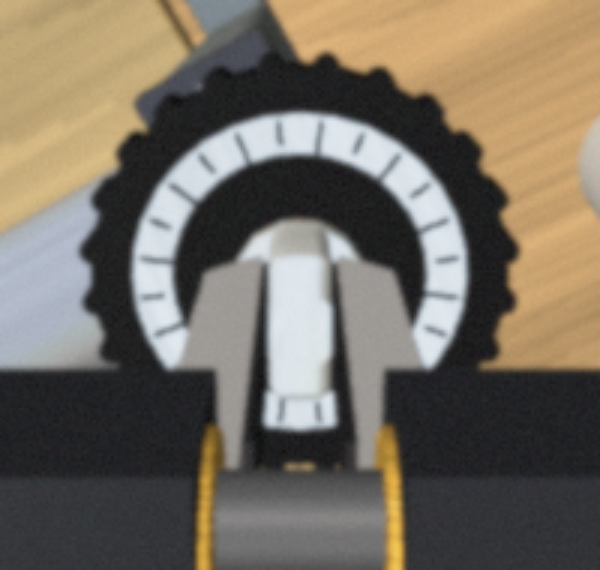

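```bash
python3 -m handwheel '[[0.05,0,0,0,0,0,0.05],[0.05,0,0,0,0,0,0.05]]' >/dev/null; python3 m.py 0.06 &&  python3 -m handwheel '[[0.05,0,0,0,0,0,0.05],[0.05,0,0,0,0,0,0.05]]' >/dev/null && python3 m.py 0.06 && python3 -m handwheel '[[0.05,0,0,0,0,0,0.05],[0.05,0,0,0,0,0,0.05]]' >/dev/null && python3 m.py 0.06 && python3 -m handwheel '[[0.05,0,0,0,0,0,0.05],[0.05,0,0,0,0,0,0.05]]' >/dev/null && python3 m.py 0.06
```

```text
t 6.775 pos [613.5 217.4 222.8] yawY 55.7 F [ 1.8  2.2 -1.7] Mo [ 0.584 -0.571 -0.063] e6 1.5076 gap 11.7 j6 -0.688
```

```bash
sed -i "s/abs(s\['moment'\]\[2\])/s['moment'][2]/" m.py; python3 -m handwheel '[[0.05,0,0,0,0,0,0.05],[0.05,0,0,0,0,0,0.05]]' >/dev/null; python3 m.py 0.06 &&  python3 -m handwheel '[[0.05,0,0,0,0,0,0.05],[0.05,0,0,0,0,0,0.05]]' >/dev/null && python3 m.py 0.06 && python3 -m handwheel '[[0.05,0,0,0,0,0,0.05],[0.05,0,0,0,0,0,0.05]]' >/dev/null && python3 m.py 0.06 && python3 -m handwheel '[[0.05,0,0,0,0,0,0.05],[0.05,0,0,0,0,0,0.05]]' >/dev/null && python3 m.py 0.06
```

```text
t 7.025 pos [613.6 217.6 222.8] yawY 47.05 F [ 2.8  3.4 -1.3] Mo [ 0.653 -0.619 -0.121] e6 1.5155 gap 12.0 j6 -0.537
t 7.275 pos [613.7 217.7 222.8] yawY 38.41 F [ 2.7  3.3 -1.9] Mo [ 0.693 -0.824 -0.073] e6 1.5006 gap 12.2 j6 -0.386
t 7.525 pos [613.9 217.8 222.8] yawY 29.76 F [ 3.7  3.2 -2.5] Mo [ 0.673 -0.879 -0.043] e6 1.2121 gap 11.6 j6 -0.235
t 7.775 pos [614.  217.9 222.8] yawY 21.1 F [ 3.7  3.7 -2.1] Mo [ 0.647 -0.905 -0.029] e6 1.2156 gap 11.9 j6 -0.084
```

```bash
python3 -m handwheel '[[0,0,0,0,0,0,0.05],[0,0,0,0,0,0,0.05]]' >/dev/null; python3 m.py;  python3 -m handwheel '[[0.03,0,0,0,0,0,0.05],[0.03,0,0,0,0,0,0.05],[0.03,0,0,0,0,0,0.05],[0.03,0,0,0,0,0,0.05]]' >/dev/null ; python3 m.py 0.06;python3 -m handwheel '[[0.03,0,0,0,0,0,0.05],[0.03,0,0,0,0,0,0.05],[0.03,0,0,0,0,0,0.05],[0.03,0,0,0,0,0,0.05]]' >/dev/null ; python3 m.py 0.06
```

```text
t 8.025 pos [614.1 217.8 222.8] yawY 21.32 F [ 2.6  3.4 -1.6] Mo [ 0.546 -0.656 -0.007] e6 -0.1623 gap 11.9 j6 -0.088
t 8.525 pos [614.2 217.8 222.8] yawY 16.1 F [ 4.2  2.8 -2.3] Mo [ 0.533 -0.861 -0.012] e6 -0.053 gap 12.2 j6 0.003
t 9.025 pos [614.3 217.9 222.8] yawY 10.87 F [ 4.   2.5 -2.6] Mo [ 0.561 -0.881 -0.042] e6 -0.053 gap 12.1 j6 0.094
```

```bash
for k in 1; do python3 -m handwheel '[[0.05,0,0,0,0,0,0.05],[0.05,0,0,0,0,0,0.05],[0.05,0,0,0,0,0,0.05]]' >/dev/null; python3 m.py 0.05 &&  python3 -m handwheel '[[0.05,0,0,0,0,0,0.05],[0.05,0,0,0,0,0,0.05],[0.05,0,0,0,0,0,0.05]]' >/dev/null && python3 m.py 0.05 && python3 -m handwheel '[[0.05,0,0,0,0,0,0.05],[0.05,0,0,0,0,0,0.05],[0.05,0,0,0,0,0,0.05]]' >/dev/null && python3 m.py 0.05; done
```

```text
t 9.4 pos [614.4 217.9 222.8] yawY 2.05 F [ 4.8  3.6 -1.2] Mo [ 0.582 -1.014 -0.039] e6 -0.0054 gap 11.6 j6 0.249
t 9.775 pos [614.6 217.9 222.8] yawY -6.78 F [ 4.8  3.6 -2.2] Mo [ 0.575 -0.982 -0.012] e6 -0.0058 gap 11.8 j6 0.403
t 10.15 pos [614.8 217.8 222.8] yawY -15.62 F [ 4.9  1.9 -1.8] Mo [ 0.58  -0.931 -0.101] e6 -0.0066 gap 11.6 j6 0.557
```

```bash
for k in 1; do python3 -m handwheel '[[0.05,0,0,0,0,0,0.05],[0.05,0,0,0,0,0,0.05],[0.05,0,0,0,0,0,0.05]]' >/dev/null; python3 m.py 0.05 &&  python3 -m handwheel '[[0.05,0,0,0,0,0,0.05],[0.05,0,0,0,0,0,0.05],[0.05,0,0,0,0,0,0.05]]' >/dev/null && python3 m.py 0.05 ; done;  python3 - <<'E'
from h import *
w=camera("wrist")[:,:,::-1];cv2.imwrite("pics/w5.png",cv2.resize(w[130:320,160:360],None,fx=3,fy=3))
E
```

```text
t 10.525 pos [615.  217.7 222.8] yawY -24.45 F [ 4.   2.9 -2.1] Mo [ 0.479 -0.833 -0.078] e6 -0.0074 gap 11.8 j6 0.711
t 10.9 pos [615.1 217.7 222.8] yawY -33.28 F [ 5.   3.1 -1.7] Mo [ 0.481 -0.831 -0.033] e6 -0.0083 gap 11.7 j6 0.865
```

View pics/w5.png

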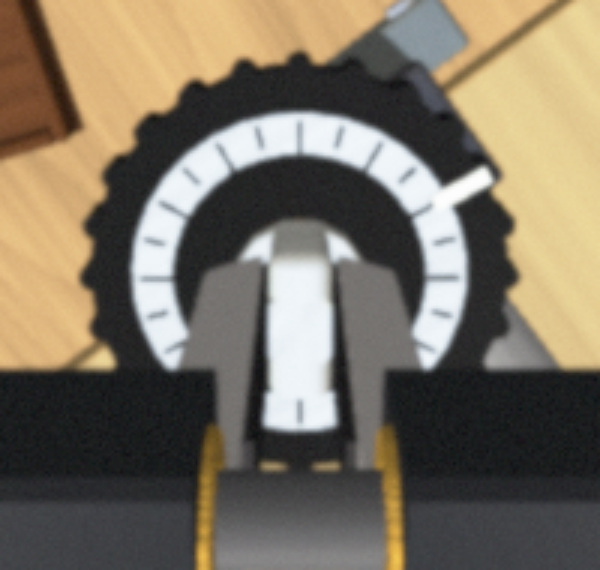

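```bash
for k in 1; do python3 -m handwheel '[[0.05,0,0,0,0,0,0.05],[0.05,0,0,0,0,0,0.05],[0.05,0,0,0,0,0,0.05]]' >/dev/null; python3 m.py 0.03 &&  python3 -m handwheel '[[0.05,0,0,0,0,0,0.05],[0.05,0,0,0,0,0,0.05],[0.05,0,0,0,0,0,0.05]]' >/dev/null && python3 m.py 0.03 && python3 -m handwheel '[[0.05,0,0,0,0,0,0.05],[0.05,0,0,0,0,0,0.05],[0.05,0,0,0,0,0,0.05]]' >/dev/null && python3 m.py 0.03  ; done
```

```text
t 11.325 pos [615.3 217.5 222.8] yawY -42.11 F [ 3.6  2.7 -1.4] Mo [ 0.434 -0.798 -0.007] e6 0.0248 gap 12.1 j6 1.019
t 11.7 pos [615.4 217.4 222.8] yawY -50.8 F [ 4.5  2.  -2. ] Mo [ 0.339 -0.826  0.016] e6 0.0882 gap 11.6 j6 1.17
t 12.075 pos [615.5 217.2 222.8] yawY -59.41 F [ 5.1  1.7 -2.1] Mo [ 0.207 -0.804  0.072] e6 0.1277 gap 11.8 j6 1.32
```

```bash
python3 -m handwheel '[[0.015,0,0,0,0,0,0.05],[0.015,0,0,0,0,0,0.05],[0.015,0,0,0,0,0,0.05],[0.015,0,0,0,0,0,0.05]]' >/dev/null; python3 m.py
cat > mark.py <<'E'
from h import *
import sys
w=camera("wrist")[:,:,::-1];cv2.imwrite(f"pics/{sys.argv[1]}.png",cv2.resize(w[130:320,160:360],None,fx=3,fy=3))
E
python3 mark.py w6; python3 m.py
```

```text
t 12.575 pos [615.6 217.2 222.8] yawY -62.01 F [ 4.3  2.2 -1.6] Mo [ 0.268 -0.819  0.237] e6 0.1549 gap 11.8 j6 1.366
t 12.625 pos [615.6 217.2 222.8] yawY -62.03 F [ 4.4  1.6 -2.5] Mo [ 0.218 -0.882  0.169] e6 0.1695 gap 11.5 j6 1.366
```

View pics/w6.png

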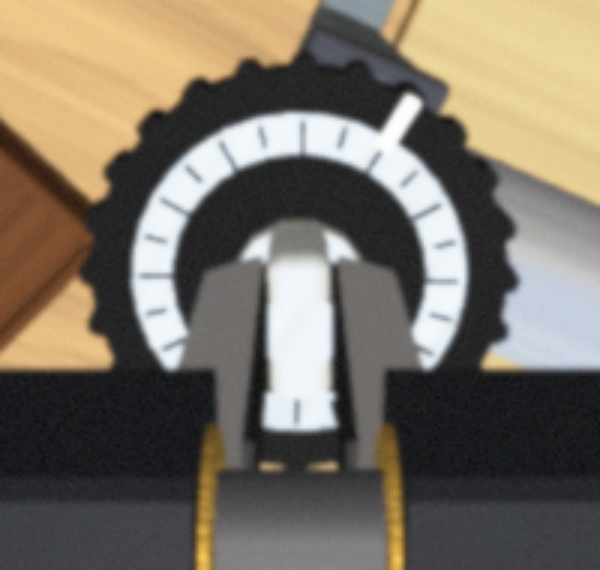

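```bash
cat > mk.py <<'E'
from h import *
def f(zx,zy,c): return plane(c,(160+(zx+.5)/3-.5,130+(zy+.5)/3-.5),200.5)
E
python3 - <<'E'
from mk import *
c=calibration('wrist')
a=f(301,277,c);m=f(415,95,c);d=m-a;print(a,m,np.degrees(np.arctan2(d[1],d[0])),np.linalg.norm(d))
E
```

```text
[615.17557441 217.02919887 200.5       ] [661.3035434  214.81081936 200.5       ] -2.7533388585496303 46.18128117466109
```

```bash
python3 -m handwheel '[[0.012,0,0,0,0,0,0.05],[0.012,0,0,0,0,0,0.05],[0.012,0,0,0,0,0,0.05],[0.012,0,0,0,0,0,0.05]]' >/dev/null; python3 m.py ; python3 mark.py w7; python3 m.py
```

```text
t 13.125 pos [615.6 217.1 222.8] yawY -64.18 F [ 4.4  0.7 -2.7] Mo [ 0.131 -0.866  0.263] e6 0.1965 gap 12.0 j6 1.404
t 13.175 pos [615.6 217.1 222.8] yawY -64.18 F [ 4.6  1.1 -1.9] Mo [ 0.103 -0.951  0.156] e6 0.1958 gap 12.0 j6 1.404
```

View pics/w7.png

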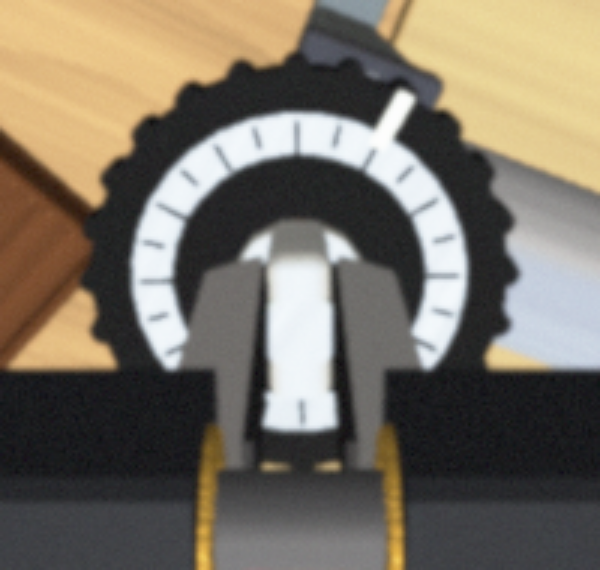

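```bash
python3 -m handwheel '[[0,0,0,0,0,0,0.2],[0,0,0,0,0,0,0.35],[0,0,0,0,0,0,0.4],[0,0,0,-0.15,0,0,0.4],[0,0,0,-0.3,0,0,0.5],[0,0,0,-0.45,0,0,0.6],[0,0,0,-0.5,0,0,0.6],[0,0,0,-0.5,0,0,0.6]]';python3 - <<'E'
from h import *
w=camera("wrist")[:,:,::-1];cv2.imwrite("pics/w8.png",w)
c=calibration('wrist')
p=proj(c,[613,217.5,215]).astype(int);print(p)
cv2.imwrite('pics/w8z.png',cv2.resize(w[max(p[1]-60,0):p[1]+60,p[0]-60:p[0]+60],None,fx=5,fy=5,interpolation=cv2.INTER_CUBIC))
E
```

```text
clock: 14.18
eef_pos: [614.3, 216.9, 372.6]
eef_rot: [2.885, 1.561, 0.194]
wrist_force: [-0.2, 0.1, -0.3]
finger_gap: 56.5
[258 180]
```

View pics/w8z.png

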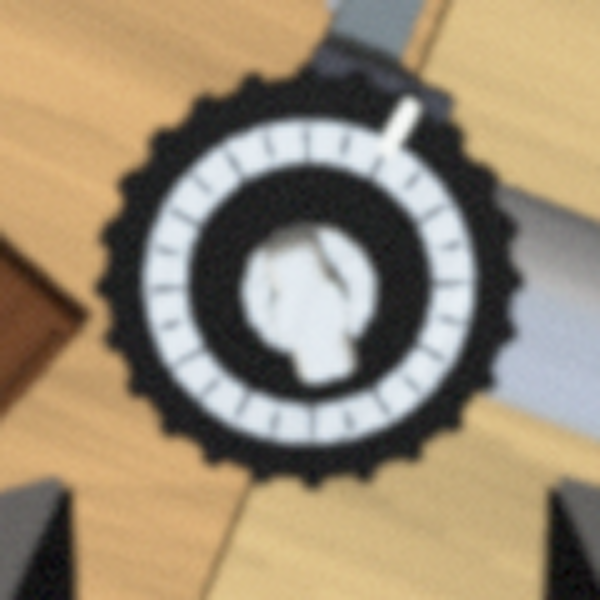

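View pics/w8.png

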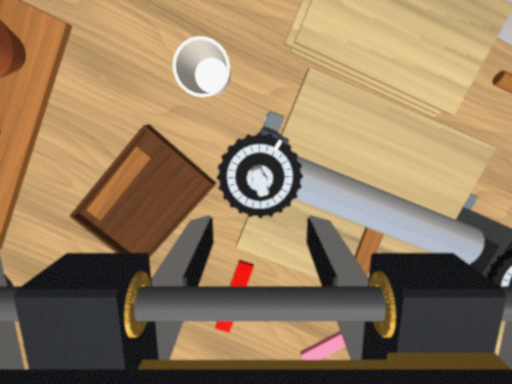

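```bash
python3 -m handwheel '[[-0.055,0,0,0,0.08,0.08,0.7],[-0.11,0,0,0,0.16,0.16,0.7],[-0.165,0,0,0,0.24,0.24,0.7],[-0.22,0,0,0,0.32,0.32,0.7],[-0.275,0,0,0,0.4,0.4,0.7],[-0.33,0,0,0,0.48,0.48,0.7],[-0.385,0,0,0,0.57,0.57,0.7],[-0.44,0,0,0,0.57,0.57,0.7],[-0.5,0,0,0,0.57,0.57,0.7]]'>/dev/null;python3 m.py; python3 -m handwheel '[[-0.055,0,0,0,0,0,0.7],[-0.11,0,0,0,0,0,0.7],[-0.165,0,0,0,0,0,0.7],[-0.22,0,0,0.1,0,0,0.7],[-0.275,0,0,0.2,0,0,0.7],[-0.33,0,0,0.3,0,0,0.7],[-0.385,0,0,0.37,0,0,0.7],[-0.41,0,0,0.37,0,0,0.7],[-0.41,0,0,0.37,0,0,0.7]]'>/dev/null;python3 m.py;python3 - <<'E'
from h import *
w=camera("wrist")[:,:,::-1];cv2.imwrite("pics/w9.png",w)
cv2.imwrite("pics/t9.png",camera("top")[:,:,::-1])
E
```

```text
t 15.35 pos [534.3 -12.  368.4] yawY 26.05 F [ 0.1  0.4 -1. ] Mo [-0.011 -0.055  0.018] e6 3.2511 gap 65.9 j6 -0.546
t 16.475 pos [534.1 -11.7 255.8] yawY 99.82 F [-0.4  0.5 -0.6] Mo [ 0.105 -0.136  0.03 ] e6 -0.9351 gap 65.8 j6 -1.834
```

View pics/w9.png

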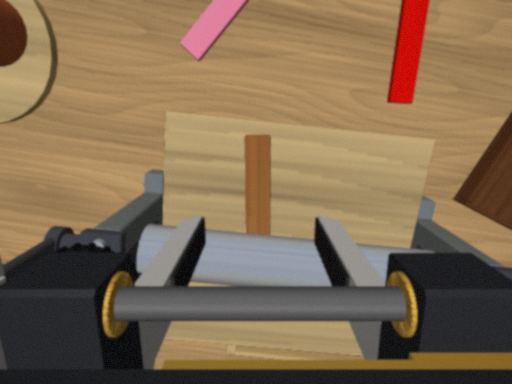

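Run:
```python
from h import *
w=cv2.imread('pics/w9.png');c=calibration('wrist');s=telemetry.read_state();M=rot(s['eef_rot'])
cv2.imwrite('pics/w9z.png',cv2.resize(w[110:260,200:330],None,fx=4,fy=4,interpolation=cv2.INTER_CUBIC))
hsv=cv2.cvtColor(w,cv2.COLOR_BGR2HSV);m=((hsv[...,1]>140)&(hsv[...,2]>60)).astype('uint8');m[:125]=0;m[240:]=0;m[:,:230]=0;m[:,290:]=0
ys,xs=np.nonzero(m);print(ys.min(),ys.max(),m.sum())
mid=[]
for y in range(145,226,10):
    x=np.nonzero(m[y])[0]; 
    if len(x): mid.append((x.min(),y,x.max()))
print(mid)
L=np.array([plane(c,((a+b)/2,y),62) for a,y,b in mid]);d=L[0]-L[-1]
print('yaw',np.degrees(np.arctan2(-d[1],-d[0])))
n=plane(c,(258,ys.min()),62);print('near end',n, 'line',L[0],L[-1],'tool',(M.T@(n-s['eef_pos'])))
wd=[np.linalg.norm(plane(c,(a-.5,y),62)-plane(c,(b+.5,y),62)) for a,y,b in mid];print(wd)
```

```text
135 233 2353
[(np.int64(245), 145, np.int64(269)), (np.int64(245), 155, np.int64(269)), (np.int64(246), 165, np.int64(269)), (np.int64(246), 175, np.int64(269)), (np.int64(246), 185, np.int64(269)), (np.int64(246), 195, np.int64(269)), (np.int64(246), 205, np.int64(269)), (np.int64(246), 215, np.int64(269)), (np.int64(247), 225, np.int64(269))]
yaw 10.339335817295256
near end [492.57490073 -20.23048115  62.        ] line [504.02268506 -19.45264059  62.        ] [600.48739968  -1.85360822  62.        ] tool [194.52325085  -1.45463218 -43.35207529]
[np.float64(28.875476033776504), np.float64(29.0992392510047), np.float64(28.15354082187328), np.float64(28.37514499787683), np.float64(28.60026550588286), np.float64(28.82898670996535), np.float64(29.061395694745883), np.float64(29.297582375950714), np.float64(28.307013433367413)]
```

View pics/w9z.png

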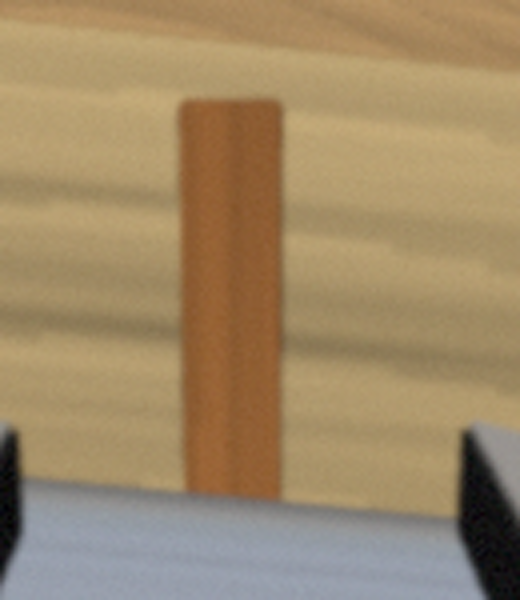

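```bash
python3 -m handwheel '[[0,0,0,0.15,-0.004,-0.023,0.6],[0,0,0,0.33,-0.004,-0.023,0.55],[0,0,0,0.5,-0.004,-0.023,0.55],[0,0,0,0.6,-0.004,-0.023,0.55],[0,0,0,0.63,-0.004,-0.023,0.55],[0,0,0,0.645,-0.004,-0.023,0.55],[0,0,0,0.645,-0.004,-0.023,0.55],[0,0,0,0.645,-0.004,-0.023,0.55]]'>/dev/null;python3 m.py;python3 mark.py w10
```

```text
t 17.575 pos [528.9 -13.9  64.1] yawY 99.73 F [-0.2 -0.3 -0.9] Mo [ 0.103 -0.11  -0.021] e6 0.0058 gap 51.9 j6 -1.838
```

View pics/w10.png

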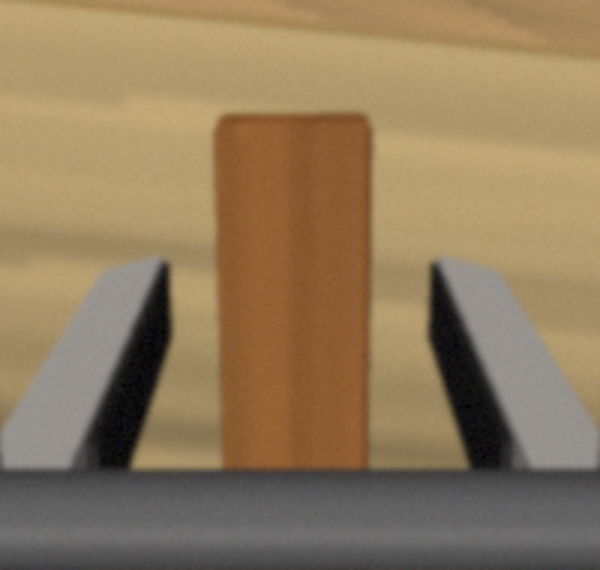

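```bash
python3 -m handwheel '[[0,0,0,0.011,0,0,0.5],[0,0,0,0.011,0,0,0.5],[0,0,0,0.011,0,0,0.3],[0,0,0,0.011,0,0,0.25],[0,0,0,0.011,0,0,0.2],[0,0,0,0.011,0,0,0.2],[0,0,0,0.011,0,0,0.2]]' 25 >/dev/null;python3 m.py
```

```text
t 18.5 pos [528.9 -13.9  60.7] yawY 99.73 F [-0.4  0.2 -0.3] Mo [ 0.096 -0.125 -0.051] e6 0.013 gap 29.9 j6 -1.838
```

```bash
python3 -m handwheel '[[0,0,0,-0.002,0,-0.05,0.2],[0,0,0,-0.002,0,-0.12,0.2],[0,0,0,-0.002,0,-0.2,0.2],[0,0,0,-0.002,0,-0.28,0.2],[0,0,0,-0.002,0,-0.36,0.2],[0,0,0,-0.002,0,-0.4,0.2],[0,0,0,-0.1,0,-0.4,0.2],[0,0,0,-0.25,0,-0.4,0.2],[0,0,0,-0.35,0,-0.4,0.2],[0,0,0,-0.4,0,-0.4,0.2],[0,0,0,-0.4,0,-0.4,0.2]]' >/dev/null;python3 m.py;python3 - <<'E'
from h import *
w=camera("wrist")[:,:,::-1];cv2.imwrite("pics/w11.png",w)
cv2.imwrite("pics/s11.png",camera("side")[:,:,::-1]);t=camera("top")[:,:,::-1];cv2.imwrite("pics/t11.png",t)
cv2.imwrite("pics/t11z.png",cv2.resize(t[160:270,90:200],None,fx=5,fy=5,interpolation=cv2.INTER_CUBIC))
E
```

```text
t 19.875 pos [410.4 -34.4 180.3] yawY 99.73 F [ 0.3 -0.3 -0.5] Mo [ 0.1   -0.156 -0.037] e6 0.0012 gap 29.9 j6 -1.915
```

View pics/w11.png

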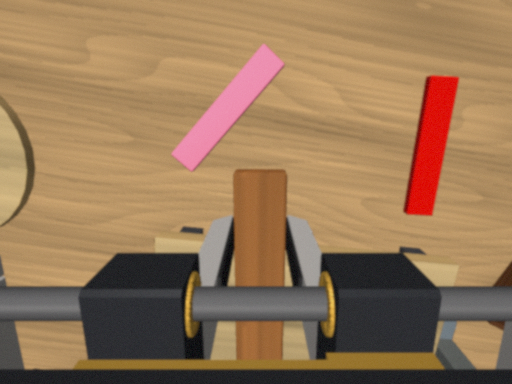

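View pics/s11.png

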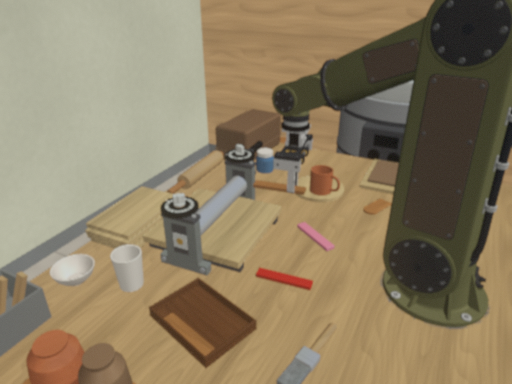

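View pics/t11z.png

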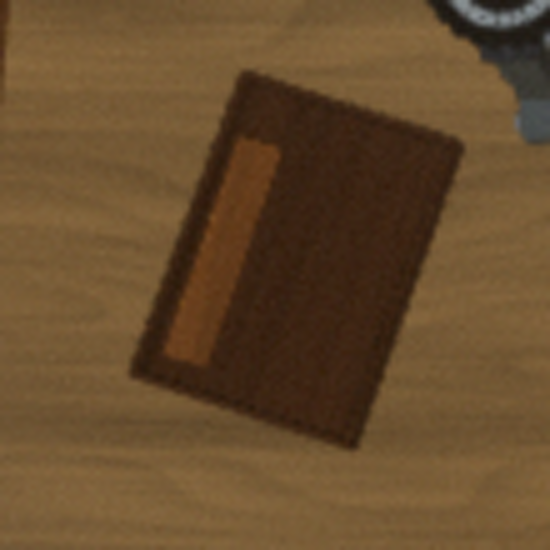

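Run:
```python
from h import *
c=calibration('top')
P=[plane(c,(90+(x+.5)/5-.5,160+(y+.5)/5-.5),28) for x,y in((243,70),(463,145),(355,448),(132,375))]
A,B,C,D=P;cen=sum(P)/4;d=(A-D)+(B-C);yaw=np.arctan2(d[1],d[0]);print([p.round(1) for p in P],cen,np.degrees(yaw),np.linalg.norm(d)/2,np.linalg.norm(A-B))
ux=np.array([np.cos(yaw),np.sin(yaw),0]);uy=np.array([-ux[1],ux[0],0])
th=plane(c,(90+222/5,160+252/5),12);print('thin local',(th-cen)@ux,(th-cen)@uy)
s=telemetry.read_state();M=rot(s['eef_rot'])
z=M[:,2];print('z',z)
# stick near end is at 492.6,-20.2 when TCP 528.9,-13.9 -> centre ahead
ahead=75-np.linalg.norm([528.9-492.6,-13.9+20.2]);print('ahead',ahead)
tgt=cen-15*uy-ahead*ux;tgt[2]=120;print('TCP target',tgt,'turn',(yaw-np.arctan2(z[1],z[0]))/np.pi, 'shift',(M.T@(tgt-s['eef_pos'])/300))
```

```text
[array([580.8, 406. ,  28. ]), array([535.2, 260.9,  28. ]), array([339.2, 319.7,  28. ]), array([381.7, 464.1,  28. ])] [459.21342197 362.6843233   28.        ] -16.466057768303152 206.00905193760707 152.06696572795508
thin local -11.876124781222776 50.65219650452412
z [0.9856206  0.16894987 0.00282339]
ahead 38.15736165799202
TCP target [418.36926766 359.11510665 120.        ] turn -0.14551591545244308 shift [0.19886317 1.28720606 0.24958067]
```

```bash
python3 -m handwheel '[[0.03,0,0,0,0.1,0.02,0.2],[0.06,0,0,0,0.25,0.05,0.2],[0.09,0,0,0,0.42,0.08,0.2],[0.12,0,0,0,0.6,0.12,0.2],[0.145,0,0,0,0.78,0.15,0.2],[0.145,0,0,0,0.95,0.18,0.2],[0.145,0,0,0,0.98,0.19,0.2],[0.145,0,0,0,0.98,0.19,0.2]]' >/dev/null;python3 m.py;python3 - <<'E'
from h import *
s=telemetry.read_state();M=rot(s['eef_rot']);z=M[:,2];print(np.degrees(np.arctan2(z[1],z[0])))
print(M.T@(np.array([418.4,359.1,19.5])-s['eef_pos'])/300)
E
```

```text
t 21.025 pos [415.9 264.9 178.5] yawY 73.68 F [-1.  -0.2 -0.4] Mo [ 0.029 -0.105 -0.012] e6 0.231 gap 29.9 j6 -0.793
-16.321249667349136
[ 0.53015889  0.30309772 -0.08051735]
```

```bash
python3 -m handwheel '[[0,0,0,0,0.1,-0.03,0.2],[0,0,0,0,0.22,-0.06,0.2],[0,0,0,0.08,0.303,-0.08,0.2],[0,0,0,0.2,0.303,-0.08,0.2],[0,0,0,0.33,0.303,-0.08,0.2],[0,0,0,0.35,0.303,-0.08,0.2],[0,0,0,0.35,0.303,-0.08,0.2]]' >/dev/null;python3 m.py;python3 - <<'E'
from h import *
cv2.imwrite("pics/w12.png",camera("wrist")[:,:,::-1])
t=camera("side")[:,:,::-1]
cv2.imwrite("pics/s12z.png",cv2.resize(t[200:384,110:310],None,fx=3,fy=3,interpolation=cv2.INTER_CUBIC))
s=telemetry.read_state();M=rot(s['eef_rot']);print(M.T@(np.array([418.4,359.1,19.5])-s['eef_pos'])/300)
E
```

```text
t 21.9 pos [419.1 358.4  74.4] yawY 73.62 F [-0.6  0.2  0.2] Mo [ 0.075 -0.159 -0.027] e6 -0.0141 gap 29.9 j6 -0.644
[ 0.18566531 -0.00119645 -0.00337966]
```

View pics/w12.png

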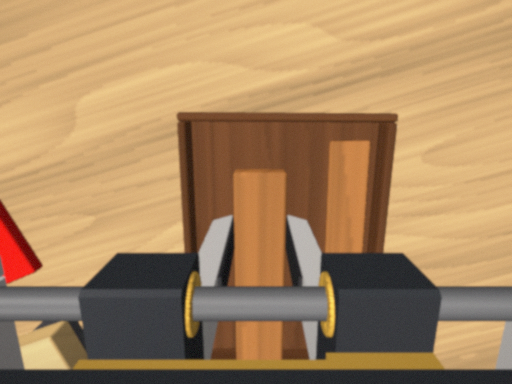

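View pics/s12z.png

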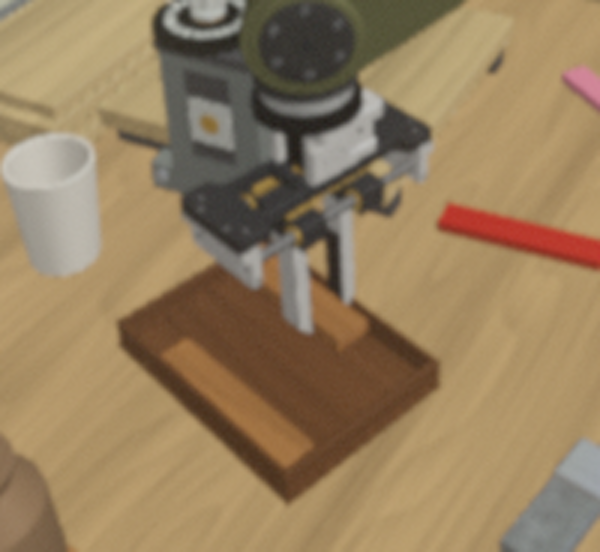

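```bash
python3 -m handwheel '[[0,0,0,0.06,-0.001,-0.003,0.2],[0,0,0,0.12,-0.001,-0.003,0.2],[0,0,0,0.16,-0.001,-0.003,0.2],[0,0,0,0.18,-0.001,-0.003,0.2],[0,0,0,0.188,-0.001,-0.003,0.2],[0,0,0,0.188,-0.001,-0.003,0.2],[0,0,0,0.188,-0.001,-0.003,0.2]]' >/dev/null;python3 m.py
```

```text
t 22.875 pos [418.7 359.3  19.2] yawY 73.65 F [-0.3  0.3  0.4] Mo [ 0.063 -0.109 -0.044] e6 0.0002 gap 29.8 j6 -0.643
```

```bash
python3 -m handwheel '[[0,0,0,0.007,0,0,0.2],[0,0,0,0.007,0,0,0.2],[0,0,0,0.007,0,0,0.2]]' >/dev/null;python3 m.py; python3 -m handwheel '[[0,0,0,0,0,0,0.35],[0,0,0,0,0,0,0.5],[0,0,0,0,0,0,0.5],[0,0,0,0,0,0,0.5],[0,0,0,-0.1,0,0,0.5],[0,0,0,-0.25,0,0,0.5],[0,0,0,-0.4,0,0,0.5],[0,0,0,-0.55,0,0,0.5],[0,0,0,-0.6,0,0,0.5],[0,0,0,-0.6,0,0,0.5]]' >/dev/null;python3 m.py;python3 - <<'E'
from h import *
cv2.imwrite("pics/w13.png",camera("wrist")[:,:,::-1])
t=camera("side")[:,:,::-1]
cv2.imwrite("pics/s13z.png",cv2.resize(t[180:384,110:310],None,fx=2.9,fy=2.9,interpolation=cv2.INTER_CUBIC))
E
```

```text
t 23.25 pos [418.8 359.3  17.2] yawY 73.65 F [-0.2 -0.9 -0.6] Mo [-0.007 -0.151  0.022] e6 -0.0001 gap 29.4 j6 -0.643
t 24.5 pos [418.2 358.8 197.2] yawY 73.65 F [-0.2  0.6 -0.9] Mo [ 0.101 -0.101  0.04 ] e6 0.0003 gap 47.2 j6 -0.643
```

View pics/w13.png

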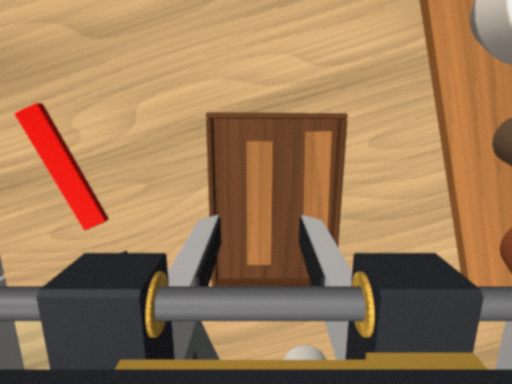

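View pics/s13z.png

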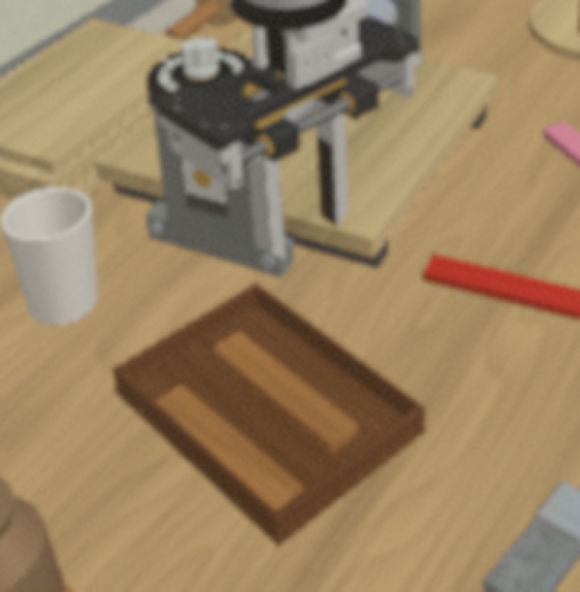

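```bash
python3 -m handwheel '[[0,0,0,-0.15,0,0,0.5],[0,0,0,-0.32,0,0.05,0.5],[0,0,0,-0.42,-0.06,0.15,0.5],[0,0,0,-0.42,-0.1,0.3,0.5],[0,0,0,-0.42,-0.16,0.45,0.5],[0,0,0,-0.42,-0.2,0.6,0.5],[0,0,0,-0.42,-0.27,0.75,0.5],[0,0,0,-0.42,-0.27,0.757,0.5],[0,0,0,-0.42,-0.27,0.757,0.5]]' >/dev/null;python3 m.py;python3 - <<'E'
from h import *
w=camera("wrist")[:,:,::-1]
c=calibration('wrist');np.save('c14.npy',c,allow_pickle=True)
p=proj(c,[613,217.5,215]).astype(int);print(p)
cv2.imwrite('pics/w14z.png',cv2.resize(w[p[1]-60:p[1]+60,p[0]-60:p[0]+60],None,fx=5,fy=5,interpolation=cv2.INTER_CUBIC))
E
```

```text
t 25.725 pos [612.4 217.  320. ] yawY 73.64 F [-0.1 -0.2  0.1] Mo [ 0.091 -0.153 -0.04 ] e6 -0.0626 gap 46.8 j6 -1.001
[259 191]
```

View pics/w14z.png

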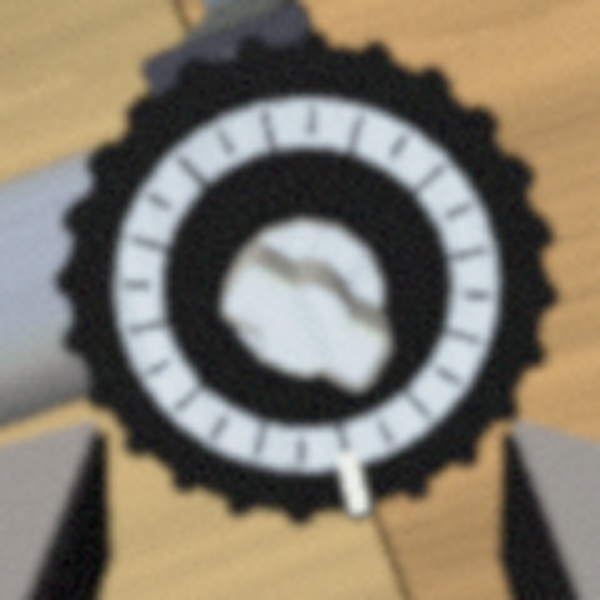

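Run:
```python
from h import *
c=np.load('c14.npy',allow_pickle=True).item()
def f(x,y,z): return plane(c,(199+(x+.5)/5-.5,131+(y+.5)/5-.5),z)
def yaw(a,b): d=b-a; return np.degrees(np.arctan2(d[1],d[0])),np.linalg.norm(d)
print('mark',yaw(f(307.5,285,200.5),f(357,513,200.5)))
print('bar',yaw(f(242,288,230),f(376,365,230)),yaw(f(255,255,230),f(392,340,230)),yaw(f(228,320,230),f(360,390,230)))
```

```text
mark (np.float64(-4.375496001198796), np.float64(47.30903109829002))
bar (np.float64(42.92982964461019), np.float64(26.859774150918202)) (np.float64(41.12250392716983), np.float64(27.91400655523398)) (np.float64(44.76878279755853), np.float64(26.059182324838137))
```

```bash
python3 -c "
from cell import order
print(order.sign_off())"
```

```text
the job is handed in; nothing more can be done
None
```

The left-hand lock knob is tightened and the setting stick lies in the tray; I handed the job in at about 26 s. No verdict came back, so what follows rests on my own measurements.

- **Knob:** I turned it about 2.9 rad clockwise, and it took up its washer at roughly 2.4 rad. The wrist joint showed about 0.20 N m as I let go. The force sensor's moment readings were noisier, 0.16 to 0.26 N m.
- **After letting go:** the knob sprang back about 0.3 rad. I estimate about 0.06 N m still bearing on the washer (around 5 N against the 2 N needed), but this was not measured directly.
- **Handwheel:** its index line read about -2.7° before tightening. After it, two views disagreed a little: -2.8° with the knob gripped and -4.4° in the last check. At worst that is about 1.3 mm at the mark, within the 3.5 mm limit, and it may only be measuring error.
- **Stick:** I took the brown wooden one, not the red or pink look-alikes. I drew it straight out from under the roller and set it down between the tray's -y wall and the thin stick. The pictures afterwards show it lying flat.
- **Everything else:** I saw no sign that the mug, beaker, thin stick or look-alikes were touched, though I did not measure their positions. The arm ended clear above the handwheel, touching nothing.

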